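# Close the draught shield and tare the pharmacy balance

### The arm

A 7-joint arm with a two-finger parallel gripper is mounted at the origin on the work surface. World frame = base frame: x ahead of the robot, y to its left, z up, the work surface at z = 0. Lengths are in m, angles in degrees, forces in N, time in s.
With the tool pointing down it reaches from about 0.425 to 0.875 m from the base axis. Payload 4.7 kg.
Tool frame: the origin (TCP) lies at the centre of the arm's flange, where the gripper is bolted on; the fingertips stand 182 mm ahead of it and the grasp point (between the pads) lies 164 mm ahead of it (env.grip_depth is the distance from the TCP to the grasp point, in m); z points along the fingers, y is the line along which they close (so a half turn about z gives the same grasp; the last joint's range is limited). The gripper opens to 87 mm and grips with 3 to 60 N. Pads are 19 mm wide; open, the fingers measure 117 mm over their backs; the gripper's body (75 mm by 190 mm) begins 51 mm behind the grasp point.
Start: joints at [65.667, 18.392, -4.016, 83.108, 1.295, 78.541, -3.26], TCP at [0.276, -0.588, 0.405] pointing down, gripper open.
Joint ranges: [-163.93, 163.93], [-17.29, 119.83], [-79.2, 71.16], [3.27, 140.29], [-89.18, 269.18], [5.43, 117.66], [-154.24, 154.24]. Speed limits (degrees/s): [147.25, 147.25, 180, 180, 180, 180, 180].

### API

Orientations are given as [roll, pitch, yaw] about the fixed x, y, z axes, in that order (R = Rz(yaw) Ry(pitch) Rx(roll)).
In Python, from cell import env gives the robot as it stands. The module is installed in compiled form; this text tells all that it offers.
- The arm moves only by the tool send_rows, never from a script. Its arguments are lists of equal length, an entry for each row: "xyz": the shift along the tool's x, y, z in m, a list of three; "rotation": the turn, a rotation vector about the tool's x, y, z in rad, a list of three; "jaw": the opening, from 0 (shut) to 1 (fully open). A call has 1 to 20 rows; each row shifts and turns the commanded pose from where the row before left it, along the tool's axes as they then stand; what a row does not reach is not made up. A row lasts 1/10 s, in which the tool goes at most 50 mm and 8.59 degrees, less where a joint would pass 70% of its speed; a pose out of reach is approached as far as the arm can. A call is refused whole if a number of a shift passes 0.05 or a number of a turn 0.15, either way. A call with a gripper value outside its range is refused whole. The fingers move at their own pace and stop on an object; "newtons" is the grip in N (left out, the last holds). Time passes only in rows, so rows that do not move let the fingers close. It gives the time, the measured TCP pose, the force, the opening and the grip force at its end, in the units of the state.
- env.get_obs(): the state, without advancing time (a new reading comes with each control period).
- env.read_camera(name): name is "scene" or "side" or "wrist"; returns a dict with "image" (400x640x3 uint8, blue, green, red), "fx", "fy", "cx", "cy" (pixels), "R" (3x3) and "t" (3): a world point X has camera coordinates R X + t. Camera axes: x right, y down, z forward; pixel columns grow to the right and rows downward; lengths in m; the calibration is good to about 2 mm. The wrist camera is an equidistant fisheye: a pixel r from the principal point sees the ray r / f radians off the axis. A picture is of the moment at which its call begins. There is no depth.
- env.sign_off(): hands the job in; it is judged then, once.
The state is a dict: "time_s": time; "qpos": joint angles; "joint_velocities": joint speeds; "effort": joint torques, N m; "tool_pos": TCP position; "tool_rot": TCP orientation; "force": force on the tool from outside, world axes, zero at the start; "wrist_torque": the same for the moment, N m; "grip_width": finger opening in m; "grasp_force": force on a finger pad.
Only numpy, scipy, OpenCV 4.12 (cv2) and the standard library are available. Lean on these libraries where they do the work, as an engineer would, in place of code of your own. Each camera call takes 0.05 s, during which the arm holds its last target. There are 200 camera calls.

### The job

An empty weighing dish stands on the pan of the precision balance and the draught shield is open. With the fingertips push the shield's sliding top cover gently until it is fully shut, then lightly press the tare key (the long bar below the display) all the way down and let it come up again. Leave the other keys, the pan, the dish and everything standing around the balance alone, and finish clear.

Things in the scene. Friction and masses are not known exactly. Their poses are not given: they have to be found in the camera images.
- balance: Precision balance, fixed to the bench, 340 x 210 mm; origin: centre of its underside. Its +x points to its back, -x to the user's side, y left. Deck 70 mm high from x = -60 mm to the back. In front (x = -60 to -170 mm) the console slopes down to the user at 12 degrees, 47 mm high at its front edge: display in the upper half, a row of five keys below it.
- shield (a point): Centre of the top of the draught shield, 168 mm above the bench: a square clear glass box standing on the balance's deck around the pan, 180 x 180 mm, walls 4 mm thick, sides parallel to the balance's x and y; open above except for the sliding cover.
- cover (a joint): Top cover of the draught shield: a clear pane 180 x 182 x 4 mm, top face 174 mm above the bench, sliding level along the balance's x. Joint value in m: 0 fully shut (at a stop, covering the shield), growing as it slides to the back (+x of the balance), at most 0.095. Sliding friction about 1.2 N; it stays where it is left.
- lip (a point): Finger lip of the cover: a black ridge 80 mm long along the balance's y, near the cover's front edge, 20 mm high above the pane, its upright face looking to the back (+x of the balance), a ramp on the front. This point: middle of the top edge of the upright face, 194 mm above the bench. 150 mm of free flat pane lie behind it. Moves with the cover.
- tare (a joint): The tare key: a bar 64 mm long (along the balance's y) x 24 mm, middle of the row, the only long key. Key head stands 7 mm proud of the console and travels 4.5 mm along its face's normal on a spring (0.8 N to start, 5 N fully down); springs back. Joint value in m: 0 up, 0.0045 fully down.
- tare_top (a point): Centre of the top face of the tare key; its z axis is the outward normal of the key face (console slope, leaning 12 degrees from vertical towards the user), its y runs along the bar. The draught shield's front wall is about 93 mm behind it.
- power (a joint): The round power key, 18 mm across, at the left end of the row (85 mm left, +y, of the tare key's centre). Key head stands 7 mm proud of the console and travels 4.5 mm along its face's normal on a spring (0.8 N to start, 5 N fully down); springs back. Joint value in m: 0 up, 0.0045 fully down.
- menu (a joint): Square key 18 x 18 mm, 58 mm left (+y) of the tare key's centre. Key head stands 7 mm proud of the console and travels 4.5 mm along its face's normal on a spring (0.8 N to start, 5 N fully down); springs back. Joint value in m: 0 up, 0.0045 fully down.
- print (a joint): Square key 18 x 18 mm, 58 mm right (-y) of the tare key's centre. Key head stands 7 mm proud of the console and travels 4.5 mm along its face's normal on a spring (0.8 N to start, 5 N fully down); springs back. Joint value in m: 0 up, 0.0045 fully down.
- cal (a joint): Square key 18 x 18 mm, 85 mm right (-y) of the tare key's centre, at the right end of the row. Key head stands 7 mm proud of the console and travels 4.5 mm along its face's normal on a spring (0.8 N to start, 5 N fully down); springs back. Joint value in m: 0 up, 0.0045 fully down.
- pan: The balance's round steel pan, 116 mm across, inside the shield; its origin is 10.5 mm below its top face, which is 82 mm above the bench.
- dish: Empty white porcelain weighing dish (small bowl) loose on the pan: 68 mm across, 26 mm high; origin at the centre of its underside.
- amber_bottle: Loose amber bottle beside the balance, 60 mm across, 125 mm high; origin at the centre of its underside.
- tub: Loose white ointment tub beside the balance, 66 mm across, 85 mm high; origin at the centre of its underside.
- weight: Loose 200 g steel calibration weight with a knob, 26 mm across, 54 mm high, beside the console; origin at the centre of its underside.
- spatula: Loose double-ended steel weighing spatula lying beside the console, 177 mm long along its x axis, up to 18 mm wide, 7 mm high; origin under its middle.
- clear_bottle: Loose clear stoppered bottle, 68 mm across, 150 mm high; origin at the centre of its underside.
- mortar: Loose white porcelain mortar (bowl), 110 mm across, 62 mm high; origin at the centre of its underside.
- dark_jar: Loose black jar, 56 mm across, 95 mm high; origin at the centre of its underside.

How it is judged:
By the outcome, as a careful person would: the job done as asked, in the order asked, and still so for the second after the job is handed in, with the robot touching nothing.
It also fails if it takes over 46 s, if anything falls off the work surface, if the arm or the gripper's body presses on something with over 40 N, if the wrist force passes 120 N, or if a joint passes its speed limit or range.

## Working session

There is one attempt and no reset: what is moved stays moved. The work goes in short steps, Python scripts to look and compute and a tool call to move; the robot and the scene stay as the last step left them, time stands still between calls to the robot, and variables do not carry over. Pictures are saved under pics/ and viewed, at most 10 in all, crops included, and the job is handed in when it is done.

Besides the shell and the picture viewer there is one more tool, called after "Request:" as name(argument=value, ...) on one line, values as JSON. send_rows: Moves the arm, as the interface text tells. Its arguments: {"type":"object","properties":{"xyz":{"type":"array"},"rotation":{"type":"array"},"jaw":{"type":"array"},"newtons":{"type":"number"}},"required":["xyz","rotation","jaw"]}

```bash
mkdir -p pics; cat > h.py <<'E'
import numpy as np, cv2
from cell import env
from scipy.spatial.transform import Rotation as Ro
def ray(c,u,v):
    d=np.array([(u-c['cx'])/c['fx'],(v-c['cy'])/c['fy'],1.]);R=np.array(c['R']);t=np.array(c['t'])
    return -R.T@t, R.T@d
def atz(c,u,v,z):
    o,d=ray(c,u,v); return o+d*(z-o[2])/d[2]
def proj(c,X):
    p=np.array(c['R'])@np.array(X)+np.array(c['t']); return p[0]/p[2]*c['fx']+c['cx'],p[1]/p[2]*c['fy']+c['cy']
E
python3 - <<'E'
from h import *
import pickle
for n in ('scene','side'):
    c=env.read_camera(n); pickle.dump(c,open(n+'.pkl','wb')); cv2.imwrite(f'pics/{n}0.png',c['image']); print(n,c['fx'],c['cx'],c['cy'],-np.array(c['R']).T@np.array(c['t']))
o=env.get_obs();print(o)
E
```

```text
scene 480.35283354448336 319.3971786785867 195.67662514381584 [ 1.4301857  -0.97623305  1.30028275]
side 485.0124041261025 318.85803610382015 204.6985215751473 [0.49264015 1.28190204 1.42709377]
{'time_s': 0.1, 'qpos': array([65.66584647, 18.43484149, -4.01609589, 83.16700654,  1.29531733,
       78.53950211, -3.26171493]), 'joint_velocities': array([ 0.02142057, -0.24745363,  0.02750081, -0.17691397,  0.04967056,
        0.10713234, -0.01199534]), 'effort': array([-1.75020864e-04, -4.92572808e+01, -4.05763322e-01, -3.13395739e+01,
       -6.41401322e-02,  3.94986395e-02,  4.73113585e-05]), 'tool_pos': array([ 0.27606276, -0.58827162,  0.4037783 ]), 'tool_rot': array([-1.79903899e+02,  5.47145941e-03,  2.51426166e+01]), 'force': array([0.91312415, 0.15920513, 0.70404113]), 'wrist_torque': array([-0.01147812,  0.0265045 , -0.0300825 ]), 'grasp_force': 0.0, 'grip_width': 0.08703632447968987}
```

View pics/scene0.png

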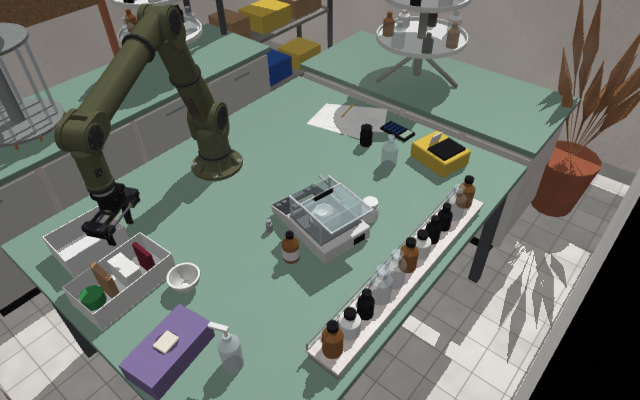

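View pics/side0.png

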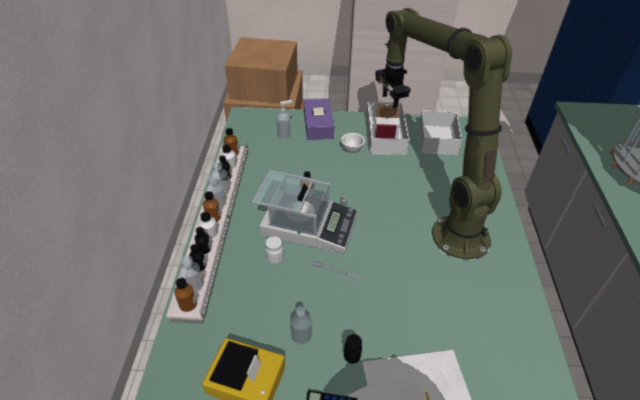

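The balance is at about (325,215) in scene and (310,210) in side, with the console facing the robot. I'll enlarge both.

```bash
python3 - <<'E'
import pickle,cv2
for n,(x,y) in dict(scene=(260,165),side=(245,160)).items():
    i=pickle.load(open(n+'.pkl','rb'))['image'][y:y+100,x:x+130]
    cv2.imwrite(f'pics/{n}z.png',cv2.resize(i,None,fx=6,fy=6,interpolation=cv2.INTER_CUBIC))
E
```

```text
(no output)
```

View pics/scenez.png

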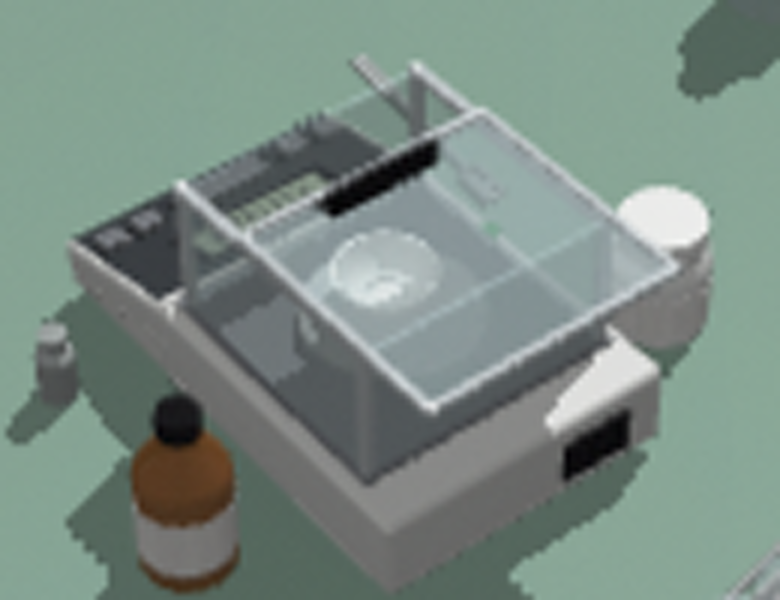

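View pics/sidez.png

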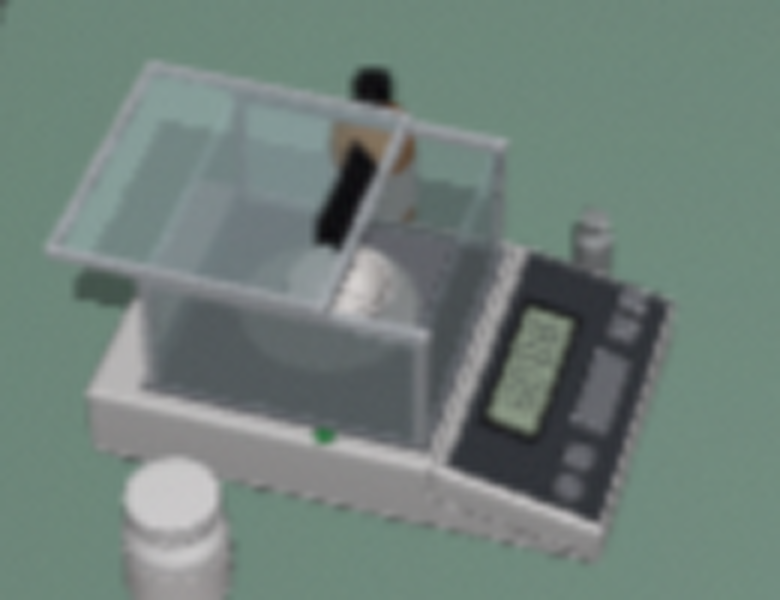

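```bash
cat > fit.py <<'E'
from h import *
import pickle
from scipy.optimize import least_squares
C={n:pickle.load(open(n+'.pkl','rb')) for n in('scene','side')}
O=dict(scene=(260,165),side=(245,160))
kz=lambda x:.047+(x+.17)*np.tan(np.radians(12))+.007
# p: x,y,yaw,shield x,cover q,tare x, lip x offset from cover centre
S=lambda sx,sy:lambda p:[p[3]+sx*.09,sy*.09,.168]
V=lambda sx,sy:lambda p:[p[3]+p[4]+sx*.09,sy*.091,.174]
K=lambda y:lambda p:[p[5],y,kz(p[5])]
B=lambda x,y,z:lambda p:[x,y,z]
L=lambda y:lambda p:[p[3]+p[4]+p[6],y,.194]
obs=[('scene',390,530,B(.17,-.105,.07),'b'),('scene',658,372,B(.17,.105,.07),'b'),('scene',72,243,B(-.17,-.105,.047),'b'),
('scene',180,183,S(-1,-1),'s'),('scene',415,65,S(-1,1),'s'),('scene',432,408,V(1,-1),'v'),('scene',678,265,V(1,1),'v'),('scene',480,110,V(-1,1),'v'),
('side',503,143,S(-1,-1),'s'),('side',425,330,S(-1,1),'s'),('side',152,65,V(1,-1),'v'),('side',52,247,V(1,1),'v'),('side',330,308,V(-1,1),'v'),('side',405,120,V(-1,-1),'v'),
('side',90,395,B(.17,.105,.07),'b'),('side',600,390,K(0),'k'),('side',568,487,K(.085),'k'),('side',578,457,K(.058),'k'),('side',625,327,K(-.058),'k'),('side',635,298,K(-.085),'k'),
('scene',437,143,L(.04),'l'),('scene',330,193,L(-.04),'l')]
def W(p,b):
    c,s=np.cos(p[2]),np.sin(p[2]); return [p[0]+c*b[0]-s*b[1],p[1]+s*b[0]+c*b[1],b[2]]
def res(p):
    r=[]
    for n,u,v,f,_ in obs:
        x,y=O[n]; q=proj(C[n],W(p,f(p))); r+=[q[0]-(x+(u+.5)/6-.5),q[1]-(y+(v+.5)/6-.5)]
    return np.array(r)
s=least_squares(res,[.65,.1,0,.06,.07,-.13,-.06],loss='soft_l1',max_nfev=2000)
if __name__=='__main__':
    p=s.x; print(p.round(4),np.degrees(p[2]))
    for o,r in zip(obs,res(p).reshape(-1,2)):print(o[:3],o[4],r.round(1))
    print('lip',W(p,L(0)(p)),'tare',W(p,K(0)(p)),'shield',W(p,[p[3],0,.168]))
E
python3 fit.py
```

```text
[ 0.5943 -0.0108 -0.2255  0.0397  0.0593 -0.1425 -0.065 ] -12.92162603960078
('scene', 390, 530) b [-0.3  0.2]
('scene', 658, 372) b [ 1.5 -0.9]
('scene', 72, 243) b [-1.4 -0.8]
('scene', 180, 183) s [-0.3  0.5]
('scene', 415, 65) s [ 0.6 -0. ]
('scene', 432, 408) v [-0.6  0.6]
('scene', 678, 265) v [0.5 0.4]
('scene', 480, 110) v [ 0.1 -0.7]
('side', 503, 143) s [ 0.3 -0. ]
('side', 425, 330) s [-0.1  1.4]
('side', 152, 65) v [ 0.1 -0.3]
('side', 52, 247) v [-0.6  0.7]
('side', 330, 308) v [-0.2  0.7]
('side', 405, 120) v [ 1.9 -0.5]
('side', 90, 395) b [-1.2 -1. ]
('side', 600, 390) k [ 0.4 -0.4]
('side', 568, 487) k [ 0.2 -0.4]
('side', 578, 457) k [ 0.3 -0.6]
('side', 625, 327) k [-0.1 -0.4]
('side', 635, 298) k [-0.1 -0.3]
('scene', 437, 143) l [ 0.5 -1.1]
('scene', 330, 193) l [0.1 0. ]
lip [np.float64(0.6273707362214054), np.float64(-0.018373999411159102), 0.194] tare [np.float64(0.4553655650644347), np.float64(0.021088777723468278), np.float64(0.05984345921560109)] shield [np.float64(0.6329124668660653), np.float64(-0.019645426775228146), 0.168]
```

The fit is consistent: tare to front wall comes out at 92 mm against the 93 given, and the residuals are about 1 px. Balance yaw is -12.9°, the cover is about 59 mm open, and the lip is at (0.627,-0.018). First I'll raise, turn and close the fingers.

Request:
send_rows(xyz=[[0, 0, -0.006], [0, 0, -0.006], [0, 0, -0.006], [0, 0, -0.006], [0, 0, -0.006]], rotation=[[0, 0, 0.1328], [0, 0, 0.1328], [0, 0, 0.1328], [0, 0, 0.1328], [0, 0, 0.1328]], jaw=[0, 0, 0, 0, 0])

```text
time_s: 0.6
tool_pos: [0.2761, -0.5883, 0.4343]
tool_rot: [-180.0, 0.0, -13.2]
force: [-0.7, -0.8, 0.2]
grip_width: 0.055
grasp_force: 0.0
```

Request:
send_rows(xyz=[[0.006, -0.016, 0], [0.012, -0.032, 0], [0.012, -0.032, 0], [0.012, -0.032, 0], [0.012, -0.032, 0], [0.012, -0.032, 0], [0.012, -0.032, 0], [0.012, -0.032, 0], [0.012, -0.032, 0], [0.012, -0.032, 0], [0.012, -0.032, 0], [0.012, -0.032, 0], [0.012, -0.032, 0], [0.012, -0.032, 0], [0.012, -0.032, 0], [0.012, -0.032, 0], [0.012, -0.032, 0], [0.012, -0.032, 0], [0.012, -0.032, 0], [0.006, -0.016, 0]], rotation=[[0, 0, 0], [0, 0, 0], [0, 0, 0], [0, 0, 0], [0, 0, 0], [0, 0, 0], [0, 0, 0], [0, 0, 0], [0, 0, 0], [0, 0, 0], [0, 0, 0], [0, 0, 0], [0, 0, 0], [0, 0, 0], [0, 0, 0], [0, 0, 0], [0, 0, 0], [0, 0, 0], [0, 0, 0], [0, 0, 0]], jaw=[0, 0, 0, 0, 0, 0, 0, 0, 0, 0, 0, 0, 0, 0, 0, 0, 0, 0, 0, 0])

```text
time_s: 2.6
tool_pos: [0.6345, -0.0417, 0.434]
tool_rot: [-179.9, 0.1, -12.4]
force: [0.2, 1.0, -0.5]
grip_width: 0.0004
grasp_force: 0.0
```

Request:
send_rows(xyz=[[0.007, -0.026, 0], [0, 0, 0], [0, 0, 0]], rotation=[[0, 0, 0], [0, 0, 0], [0, 0, 0]], jaw=[0, 0, 0])

```text
time_s: 2.9
tool_pos: [0.6464, -0.0225, 0.4342]
tool_rot: [179.9, 0.1, -12.8]
force: [0.7, -0.4, -0.5]
grip_width: 0.0002
grasp_force: 0.0
```

Request:
send_rows(xyz=[[0, 0, 0.012], [0, 0, 0.012], [0, 0, 0.012], [0, 0, 0.012], [0, 0, 0], [0, 0, 0]], rotation=[[0, 0, 0], [0, 0, 0], [0, 0, 0], [0, 0, 0], [0, 0, 0], [0, 0, 0]], jaw=[0, 0, 0, 0, 0, 0])

```text
time_s: 3.5
tool_pos: [0.6467, -0.0231, 0.3863]
tool_rot: [180.0, 0.0, -12.9]
force: [0.9, 0.6, 1.0]
grip_width: 0.0006
grasp_force: 0.0
```

```bash
python3 - <<'E'
from h import *
a=env.read_camera('scene')['image'][140:250,255:390]; b=env.read_camera('side')['image'][150:260,240:375]
cv2.imwrite('pics/p5.png',cv2.resize(np.vstack([np.hstack([a,b])]),None,fx=2.95,fy=2.95,interpolation=cv2.INTER_CUBIC))
E
```

```text
(no output)
```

View pics/p5.png

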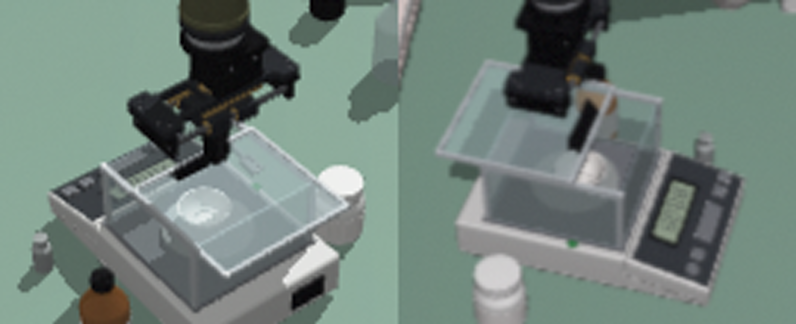

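The left view shows the fingertips at about (215,155), just behind the black lip and centred on it, above the pane. Next is the descent, then the push.

Request:
send_rows(xyz=[[0, 0, 0.006], [0, 0, 0.006], [0, 0, 0.004], [0, 0, 0.003], [0, 0, 0], [0, 0, 0]], rotation=[[0, 0, 0], [0, 0, 0], [0, 0, 0], [0, 0, 0], [0, 0, 0], [0, 0, 0]], jaw=[0, 0, 0, 0, 0, 0])

```text
time_s: 4.2
tool_pos: [0.6468, -0.0229, 0.3677]
tool_rot: [180.0, 0.0, -12.9]
force: [-0.5, 0.1, 0.6]
grip_width: 0.0004
grasp_force: 0.0
```

Request:
send_rows(xyz=[[-0.003, 0, 0], [-0.003, 0, 0], [-0.003, 0, 0], [-0.003, 0, 0], [-0.003, 0, 0], [-0.003, 0, 0], [-0.003, 0, 0], [-0.003, 0, 0], [-0.003, 0, 0], [-0.003, 0, 0]], rotation=[[0, 0, 0], [0, 0, 0], [0, 0, 0], [0, 0, 0], [0, 0, 0], [0, 0, 0], [0, 0, 0], [0, 0, 0], [0, 0, 0], [0, 0, 0]], jaw=[0, 0, 0, 0, 0, 0, 0, 0, 0, 0])

```text
time_s: 5.2
tool_pos: [0.6173, -0.0162, 0.3679]
tool_rot: [180.0, -0.0, -12.9]
force: [0.7, -0.7, -0.0]
grip_width: 0.0004
grasp_force: 0.6
```

Request:
send_rows(xyz=[[-0.004, 0, 0], [-0.004, 0, 0], [-0.004, 0, 0], [-0.004, 0, 0], [-0.004, 0, 0], [-0.003, 0, 0], [-0.003, 0, 0]], rotation=[[0, 0, 0], [0, 0, 0], [0, 0, 0], [0, 0, 0], [0, 0, 0], [0, 0, 0], [0, 0, 0]], jaw=[0, 0, 0, 0, 0, 0, 0])

```text
time_s: 5.9
tool_pos: [0.5919, -0.0104, 0.3678]
tool_rot: [180.0, -0.0, -12.9]
force: [1.8, -0.3, 0.8]
grip_width: 0.0003
grasp_force: 0.6
```

Request:
send_rows(xyz=[[-0.002, 0, 0], [-0.002, 0, 0], [-0.002, 0, 0], [-0.002, 0, 0], [-0.001, 0, 0]], rotation=[[0, 0, 0], [0, 0, 0], [0, 0, 0], [0, 0, 0], [0, 0, 0]], jaw=[0, 0, 0, 0, 0])

```text
time_s: 6.4
tool_pos: [0.5832, -0.0084, 0.3677]
tool_rot: [180.0, 0.0, -12.9]
force: [1.1, -0.0, 0.7]
grip_width: 0.0007
grasp_force: 0.6
```

Request:
send_rows(xyz=[[-0.001, 0, 0], [-0.001, 0, 0], [0, 0, 0]], rotation=[[0, 0, 0], [0, 0, 0], [0, 0, 0]], jaw=[0, 0, 0])

```text
time_s: 6.7
tool_pos: [0.5813, -0.0079, 0.3676]
tool_rot: [180.0, 0.0, -12.9]
force: [1.3, -0.8, 0.1]
grip_width: 0.0006
grasp_force: 0.4
```

Request:
send_rows(xyz=[[-0.001, 0, 0], [-0.001, 0, 0], [0, 0, 0]], rotation=[[0, 0, 0], [0, 0, 0], [0, 0, 0]], jaw=[0, 0, 0])

```text
time_s: 7.0
tool_pos: [0.5794, -0.0075, 0.3676]
tool_rot: [180.0, 0.0, -12.9]
force: [0.5, -0.6, -0.3]
grip_width: 0.0004
grasp_force: 0.4
```

Request:
send_rows(xyz=[[-0.001, 0, 0], [0, 0, 0]], rotation=[[0, 0, 0], [0, 0, 0]], jaw=[0, 0])

```text
time_s: 7.2
tool_pos: [0.5784, -0.0073, 0.3676]
tool_rot: [180.0, 0.0, -12.9]
force: [0.9, -0.9, -0.7]
grip_width: 0.0006
grasp_force: 0.5
```

Request:
send_rows(xyz=[[-0.001, 0, 0], [0, 0, 0]], rotation=[[0, 0, 0], [0, 0, 0]], jaw=[0, 0])

```text
time_s: 7.4
tool_pos: [0.578, -0.0072, 0.3677]
tool_rot: [-180.0, -0.1, -12.9]
force: [4.9, -0.5, -1.6]
grip_width: 0.0006
grasp_force: 2.2
```

Request:
send_rows(xyz=[[-0.001, 0, 0], [0, 0, 0]], rotation=[[0, 0, 0], [0, 0, 0]], jaw=[0, 0])

```text
time_s: 7.6
tool_pos: [0.5775, -0.0072, 0.3678]
tool_rot: [-180.0, -0.2, -12.9]
force: [7.0, -1.9, -4.1]
grip_width: 0.0004
grasp_force: 3.6
```

The cover stalled after 71 mm at about 7 N, so it is at its stop (70 mm expected). Now I'll back off, lift and move over the console.

Request:
send_rows(xyz=[[0.005, 0, 0], [0.005, 0, 0], [0, 0, -0.01], [0, 0, -0.02], [0, 0, -0.02], [0, 0, -0.02], [0, 0, 0]], rotation=[[0, 0, 0], [0, 0, 0], [0, 0, 0], [0, 0, 0], [0, 0, 0], [0, 0, 0], [0, 0, 0]], jaw=[0, 0, 0, 0, 0, 0, 0])

```text
time_s: 8.3
tool_pos: [0.5868, -0.0086, 0.4416]
tool_rot: [-179.9, -0.3, -12.9]
force: [-0.5, 0.2, 0.3]
grip_width: 0.0004
grasp_force: 0.0
```

Request:
send_rows(xyz=[[-0.01, 0, 0], [-0.02, 0, 0], [-0.02, 0, 0], [-0.02, 0, 0], [-0.02, 0, 0], [-0.02, 0, 0], [-0.02, 0, 0], [-0.01, 0, 0], [0, 0, 0]], rotation=[[0, 0, 0], [0, 0, 0], [0, 0, 0], [0, 0, 0], [0, 0, 0], [0, 0, 0], [0, 0, 0], [0, 0, 0], [0, 0, 0]], jaw=[0, 0, 0, 0, 0, 0, 0, 0, 0])

```text
time_s: 9.2
tool_pos: [0.4486, 0.0226, 0.4372]
tool_rot: [179.9, 0.0, -12.9]
force: [1.0, 0.4, 0.4]
grip_width: 0.0004
grasp_force: 0.0
```

Request:
send_rows(xyz=[[0, 0, 0.01], [0, 0, 0.02], [0, 0, 0.02], [0, 0, 0.02], [0, 0, 0.02], [0, 0, 0.01], [0, 0, 0]], rotation=[[0, 0, 0], [0, 0, 0], [0, 0, 0], [0, 0, 0], [0, 0, 0], [0, 0, 0], [0, 0, 0]], jaw=[0, 0, 0, 0, 0, 0, 0])

```text
time_s: 9.9
tool_pos: [0.4496, 0.0219, 0.3357]
tool_rot: [180.0, 0.2, -12.9]
force: [0.6, -0.2, 1.0]
grip_width: 0.0002
grasp_force: 0.0
```

Request:
send_rows(xyz=[[-0.013, 0, 0], [-0.013, 0, 0], [-0.013, 0, 0], [0, 0, 0], [0, 0, 0]], rotation=[[0, 0.07, 0], [0, 0.07, 0], [0, 0.0694, 0], [0, 0, 0], [0, 0, 0]], jaw=[0, 0, 0, 0, 0])

```text
time_s: 10.4
tool_pos: [0.4125, 0.0309, 0.336]
tool_rot: [180.0, -12.1, -12.9]
force: [0.8, 0.6, 0.9]
grip_width: 0.0006
grasp_force: 0.0
```

```bash
cat > tip.py <<'E'
from h import *
from fit import s,W,K
p=s.x; T=np.array(W(p,K(0)(p)))
o=env.get_obs(); R=Ro.from_euler('xyz',o['tool_rot'],degrees=True)
tip=o['tool_pos']+R.apply([0,0,.182])
print(o['time_s'],o['tool_pos'],o['tool_rot'],'tip',tip.round(4),'tare in tool axes from tip',R.inv().apply(T-tip).round(4),'qpos',o['qpos'].round(0))
E
python3 tip.py; python3 - <<'E'
from h import *
a=env.read_camera('scene')['image'][140:250,255:390]; b=env.read_camera('side')['image'][150:260,240:375]
cv2.imwrite('pics/p6.png',cv2.resize(np.hstack([a,b]),None,fx=2.95,fy=2.95,interpolation=cv2.INTER_CUBIC))
E
```

```text
10.4 [0.41248963 0.03087067 0.33603345] [179.99517391 -12.05211252 -12.89623157] tip [0.4495 0.0224 0.158 ] tare in tool axes from tip [-0.0147 -0.0001  0.0973] qpos [  21.  -13.  -27.  123.   -2.   57. -108.]
```

View pics/p6.png

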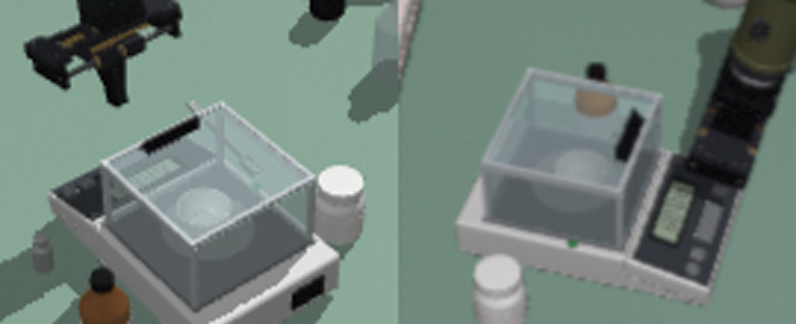

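The cover now sits flush on the shield in both views: its edges coincide with the box and the lip is at the front. The tare key is offset from the tip by (-0.015, 0, 0.097) in tool axes, so I approach.

Request:
send_rows(xyz=[[0, 0, 0.01], [0, 0, 0.015], [-0.003, 0, 0.015], [-0.004, 0, 0.015], [-0.004, 0, 0.015], [-0.004, 0, 0.012], [0, 0, 0], [0, 0, 0]], rotation=[[0, 0, 0], [0, 0, 0], [0, 0, 0], [0, 0, 0], [0, 0, 0], [0, 0, 0], [0, 0, 0], [0, 0, 0]], jaw=[0, 0, 0, 0, 0, 0, 0, 0])

```text
time_s: 11.3
tool_pos: [0.4146, 0.0303, 0.2513]
tool_rot: [-180.0, -11.9, -12.9]
force: [0.5, 0.2, 0.4]
grip_width: 0.0003
grasp_force: 0.0
```

```bash
python3 tip.py; python3 - <<'E'
from h import *
b=env.read_camera('side')['image'][180:255,300:390]; cv2.imwrite('pics/p7.png',cv2.resize(b,None,fx=7,fy=7,interpolation=cv2.INTER_CUBIC))
E
```

```text
11.3 [0.41464672 0.03026354 0.25130963] [-179.97744941  -11.91840929  -12.91119301] tip [0.4513 0.0219 0.0732] tare in tool axes from tip [ 0.0013 -0.0001  0.014 ] qpos [  21.   -6.  -29.  129.    2.   46. -113.]
```

View pics/p7.png

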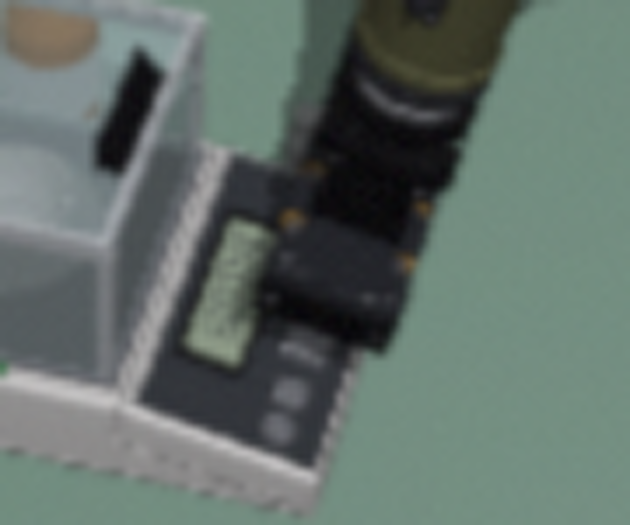

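The body hides the tips in this view, but the bar's lower end at (305,345) lines up with them. I press in small steps, watching the force.

Request:
send_rows(xyz=[[0.001, 0, 0.003], [0, 0, 0.003], [0, 0, 0.003], [0, 0, 0.002], [0, 0, 0], [0, 0, 0]], rotation=[[0, 0, 0], [0, 0, 0], [0, 0, 0], [0, 0, 0], [0, 0, 0], [0, 0, 0]], jaw=[0, 0, 0, 0, 0, 0])

```text
time_s: 11.95
tool_pos: [0.4175, 0.0296, 0.2411]
tool_rot: [180.0, -12.0, -12.9]
force: [-0.0, 0.2, -0.8]
grip_width: 0.0005
grasp_force: 0.0
```

Request:
send_rows(xyz=[[0, 0, 0.001], [0, 0, 0.001], [0, 0, 0], [0, 0, 0]], rotation=[[0, 0, 0], [0, 0, 0], [0, 0, 0], [0, 0, 0]], jaw=[0, 0, 0, 0])

```text
time_s: 12.35
tool_pos: [0.4179, 0.0295, 0.2392]
tool_rot: [180.0, -12.0, -12.9]
force: [-0.1, -0.3, 0.7]
grip_width: 0.0003
grasp_force: 0.0
```

Request:
send_rows(xyz=[[0, 0, 0.001], [0, 0, 0.001], [0, 0, 0], [0, 0, 0]], rotation=[[0, 0, 0], [0, 0, 0], [0, 0, 0], [0, 0, 0]], jaw=[0, 0, 0, 0])

```text
time_s: 12.75
tool_pos: [0.4184, 0.0294, 0.2373]
tool_rot: [180.0, -12.0, -12.9]
force: [-1.3, 0.4, 1.5]
grip_width: 0.0005
grasp_force: 0.9
```

Request:
send_rows(xyz=[[0, 0, 0.001], [0, 0, 0.001], [0, 0, 0], [0, 0, 0]], rotation=[[0, 0, 0], [0, 0, 0], [0, 0, 0], [0, 0, 0]], jaw=[0, 0, 0, 0])

```text
time_s: 13.15
tool_pos: [0.4188, 0.0293, 0.2354]
tool_rot: [180.0, -12.0, -12.9]
force: [-1.6, 0.6, 3.5]
grip_width: 0.0004
grasp_force: 1.8
```

Request:
send_rows(xyz=[[0, 0, 0.001], [0, 0, 0], [0, 0, 0]], rotation=[[0, 0, 0], [0, 0, 0], [0, 0, 0]], jaw=[0, 0, 0])

```text
time_s: 13.45
tool_pos: [0.419, 0.0293, 0.2344]
tool_rot: [180.0, -12.0, -12.9]
force: [-1.2, -0.9, 4.5]
grip_width: 0.0003
grasp_force: 2.2
```

Request:
send_rows(xyz=[[0, 0, 0.001], [0, 0, 0], [0, 0, 0]], rotation=[[0, 0, 0], [0, 0, 0], [0, 0, 0]], jaw=[0, 0, 0])

```text
time_s: 13.75
tool_pos: [0.4192, 0.0293, 0.2339]
tool_rot: [180.0, -12.0, -12.9]
force: [-4.3, 0.5, 10.7]
grip_width: 0.0003
grasp_force: 5.9
```

Request:
send_rows(xyz=[[0, 0, 0.0005], [0, 0, 0], [0, 0, 0]], rotation=[[0, 0, 0], [0, 0, 0], [0, 0, 0]], jaw=[0, 0, 0])

```text
time_s: 14.05
tool_pos: [0.4193, 0.0294, 0.2338]
tool_rot: [180.0, -12.0, -12.9]
force: [-7.0, 0.4, 15.0]
grip_width: 0.0004
grasp_force: 8.2
```

The key has bottomed: force went from 4.5 to 15 N while the tip hardly moved. Retracting.

Request:
send_rows(xyz=[[0, 0, -0.004], [0, 0, -0.006], [0, 0, -0.01], [0.004, 0, -0.015], [0.004, 0, -0.015], [0.004, 0, -0.015], [0.003, 0, -0.015], [0, 0, -0.01], [0, 0, 0], [0, 0, 0], [0, 0, 0]], rotation=[[0, 0, 0], [0, 0, 0], [0, 0, 0], [0, 0, 0], [0, 0, 0], [0, 0, 0], [0, 0, 0], [0, 0, 0], [0, 0, 0], [0, 0, 0], [0, 0, 0]], jaw=[0, 0, 0, 0, 0, 0, 0, 0, 0, 0, 0])

```text
time_s: 15.15
tool_pos: [0.4149, 0.0301, 0.3231]
tool_rot: [180.0, -11.9, -12.9]
force: [0.3, -1.0, -0.1]
grip_width: 0.0006
grasp_force: 0.0
```

```bash
python3 tip.py; python3 - <<'E'
from h import *
a=env.read_camera('scene')['image'][140:250,255:390]; b=env.read_camera('side')['image'][150:260,240:375]
cv2.imwrite('pics/p8.png',cv2.resize(np.hstack([a,b]),None,fx=2.95,fy=2.95,interpolation=cv2.INTER_CUBIC))
E
```

```text
15.15 [0.41486053 0.03005229 0.32309751] [179.97454944 -11.90728743 -12.8945404 ] tip [0.4514 0.0216 0.145 ] tare in tool axes from tip [-0.0137 -0.0004  0.0841] qpos [  21.  -12.  -28.  124.   -2.   55. -109.]
```

View pics/p8.png

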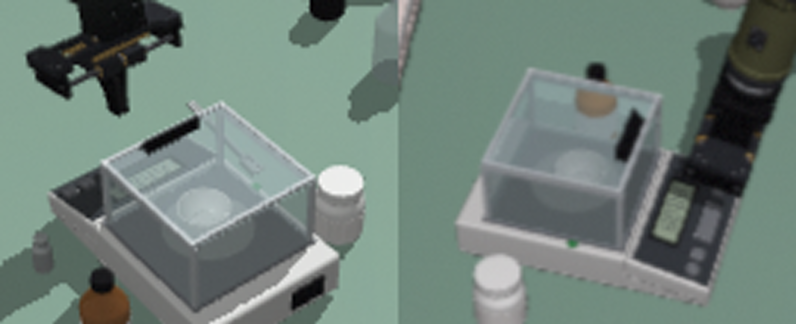

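The cover is still shut, the dish is in place, nothing around the balance has moved, and the gripper is clear about 85 mm above the key. Handing in.

```bash
python3 -c "
from cell import env; print(env.sign_off())"
```

```text
the job is handed in; nothing more can be done
None
```

The draught shield's cover is pushed fully shut, the tare key was then pressed all the way down and released, and the job was handed in at about 15 s with the arm clear (no verdict was returned).

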